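# Scan the tea carton

## Task

Pick up the orange stick scanner from its charging pad and aim its window squarely at the middle of the yellow-framed barcode sticker on the black tea carton, from about 8 cm away, holding it upright and steady there for a good second without pushing the carton. Then stand the scanner upright back on the middle of its pad and let go.

Things in the scene. Friction and masses are not known exactly. Their poses are not given: they have to be found in the camera images.
- scanner_mid (a point): Centre of the loose scanner (0.2 kg): an upright orange bar, 44 (its x) by 32 mm (its y), 150 mm tall with its round black foot (60 mm wide, 14 mm tall); the point is on its axis, 75 mm above the underside. z up. It aims along +x: black window on the +x face (22 mm from the axis), its middle 35 mm below this point; a round black button is on the -x face. Grip it here, across the 32 mm.
- code_label (a point): Centre of the barcode sticker (52 x 38 mm, yellow frame) on a flat face of the loose black tea carton (69 x 68 mm, 132 mm tall), 62 mm above the worktop. x points straight out of the sticker, z up. The carton stands left or right of the sink, sticker roughly towards the robot; not to be scanned: a round tin with a white barcode on the other side, a like carton without sticker by the wall.
- pad_top (a point): Centre of the flat top of the fixed round charging pad (white, black rubber face, 90 mm across, 12 mm thick), on which the scanner stands at the start and at the end. z is up; its top is 12 mm above the worktop.
Mind the look-alikes: they are no part of the job. Leave any red look-alike of the part that bears scanner_mid alone.

How it is judged:
By the outcome, as a careful person would: the job done as asked, in the order asked, and still so for the second after the job is handed in, with the robot touching nothing.
It also fails if it takes over 58 s, if anything falls off the work surface, if the arm or the gripper's body presses on something with over 40 N, if the wrist force passes 120 N, or if a joint passes its speed limit or range.

## Robot

A 7-joint arm with a two-finger parallel gripper is mounted at the origin on a cart in front of the work surface, level with it; the furniture and walls round the work are solid. World frame = base frame: x ahead of the robot, y to its left, z up, the work surface at z = 0. Lengths are in m, angles in rad, forces in N, time in s.
With the tool pointing down it reaches from about 0.35 to 0.9 m from the base axis. Payload 7.2 kg.
Tool frame: the origin (TCP) lies midway between the tips of the shut fingers; the grasp point (between the pads) lies ctrl.grip_point_offset behind it (ctrl.grip_point_offset is the distance from the TCP to the grasp point, in m); z points along the fingers, y is the line along which they close (so a half turn about z gives the same grasp; the last joint's range is limited). The gripper opens to 88 mm and grips with 3 to 60 N. Pads are 20 mm wide; open, the fingers measure 115 mm over their backs; the gripper's body (75 mm by 178 mm) begins 61 mm behind the grasp point.
Start: joints at [-1.269, 0.411, -0.013, 1.596, 0.006, 1.134, -0.082], TCP at [0.226, 0.583, 0.223] pointing down, gripper open.
Joint ranges: [-2.95, 2.95], [-0.29, 1.99], [-1.47, 1.44], [0.14, 2.54], [-1.03, 4.17], [0.13, 1.85], [-2.86, 2.86]. Speed limits (rad/s): [2.39, 2.39, 3.01, 3.01, 3.14, 3.14, 3.14].

## Interface

Orientations are given as [roll, pitch, yaw] about the fixed x, y, z axes, in that order (R = Rz(yaw) Ry(pitch) Rx(roll)).
In Python, from plant import ctrl gives the robot as it stands.
- The arm moves only by the shell command python3 -m inch 'ROWS'. ROWS is text: rows parted by semicolons, each of 7 numbers parted by spaces: the shift along the tool's x, y, z each as a share of 0.04 m, from -1 to 1, then the turn, a rotation vector about the tool's x, y, z each as a share of 90 degrees, from -1 to 1, then the opening in per cent of the stroke, from 0 (shut) to 100 (fully open). In form: dx dy dz rx ry rz fingers; .... A call has 1 to 5 rows; each row shifts and turns the commanded pose from where the row before left it, along the tool's axes as they then stand; what a row does not reach is not made up. A row lasts 1/8 s, in which the tool goes at most 62.5 mm and 10.7 degrees, less where a joint would pass 70% of its speed; a pose out of reach is approached as far as the arm can. A call with a number of a shift or a turn outside -1 to 1 is refused whole. A call with a gripper value outside its range is refused whole. The fingers move at their own pace and stop on an object; the grip force is fixed at half the most. Time passes only in rows, so rows that do not move let the fingers close. It gives the time, the measured TCP pose, the force, the opening and the grip force at its end, in the units of the state.
- ctrl.state(): the state, without advancing time (a new reading comes with each control period).
- ctrl.read_camera(name): name is "scene" or "top" or "wrist"; returns (picture, depth): 384x512x3 uint8, red, green, blue; 384x512 float32, m along the optical axis (not along the pixel's ray), 0 where there is no reading.
- ctrl.camera_model(name): a dict with "fx", "fy", "cx", "cy" (pixels), "T" (4x4, takes a point from camera to world coordinates); the wrist camera has in their place "T_tool_cam" (4x4, takes a point from camera to tool coordinates, whose origin is the TCP and whose axes are the flange's). Camera axes: x right, y up, looking along -z (the intrinsics and any distortion apply to the point x, -y, -z); pixel columns grow to the right and rows downward; lengths in m; the calibration is good to about 2 mm. A picture is of the moment at which its call begins: read the wrist's pose just before it. camera_model takes no time and is no camera call.
- ctrl.hand_in(): hands the job in; it is judged then, once.
The state is a dict: "time_s": time; "joint_pos": joint angles; "qvel": joint speeds; "joint_torque": joint torques, N m; "tcp_pos": TCP position; "eef_rot": TCP orientation; "force": force on the tool from outside, world axes, zero at the start; "torque": the same for the moment, N m; "gripper_width": finger opening in m; "gripper_force": force on a finger pad.
Only numpy, scipy, OpenCV 4.12 (cv2) and the standard library are available. Lean on these libraries where they do the work, as an engineer would, in place of code of your own. Each camera call takes 0.05 s, during which the arm holds its last target. There are 200 camera calls.

## Working session

There is one attempt and no reset: what is moved stays moved. The work goes in short steps, Python scripts to look and compute and a shell command to move; the robot and the scene stay as the last step left them, time stands still between calls to the robot, and variables do not carry over. Pictures are saved under pics/ and viewed, at most 10 in all, crops included, and the job is handed in when it is done.

```bash
ls; mkdir -p pics
python3 - <<'E'
from plant import ctrl
import cv2, numpy as np
np.set_printoptions(precision=4,suppress=True)
s=ctrl.state(); print(s['time_s'],s['tcp_pos'],s['eef_rot'],s['gripper_width'],ctrl.grip_point_offset)
ims=[]
for n in ("scene","top"):
    p,d=ctrl.read_camera(n); np.savez(f'pics/{n}0.npz',p=p,d=d)
    m=ctrl.camera_model(n); print(n,{k:(v if np.isscalar(v) else np.array(v)) for k,v in m.items()})
    cv2.imwrite(f'pics/{n}0.png',cv2.cvtColor(p,cv2.COLOR_RGB2BGR))
print(ctrl.camera_model('wrist'))
E
```

```text
pics
0.0 [0.2258 0.5823 0.2218] [-3.14    0.0001  2.7718] 0.08787764663174706 0.0187
scene {'fx': 369.2347145125066, 'fy': 369.2347145125066, 'cx': 259.3198371561277, 'cy': 195.88365108373745, 'T': array([[ 0.8136,  0.2173, -0.5393, -0.0909],
       [-0.5812,  0.3328, -0.7426, -0.8966],
       [ 0.0181,  0.9176,  0.397 ,  0.568 ],
       [ 0.    ,  0.    ,  0.    ,  1.    ]])}
top {'fx': 367.3703395673353, 'fy': 367.3703395673353, 'cx': 259.6552112158122, 'cy': 187.9126316543323, 'T': array([[ 0.0013,  0.9845, -0.1755,  0.3571],
       [-1.    ,  0.0005, -0.0048,  0.0318],
       [-0.0046,  0.1755,  0.9845,  1.0968],
       [ 0.    ,  0.    ,  0.    ,  1.    ]])}
{'fx': 290.4281379424603, 'fy': 290.4281379424603, 'cx': 253.8926029171582, 'cy': 189.512634696753, 'T_tool_cam': array([[-0.0001,  0.9552,  0.2959,  0.082 ],
       [ 1.    , -0.0002,  0.001 ,  0.0014],
       [ 0.0011,  0.2959, -0.9552, -0.1622],
       [ 0.    ,  0.    ,  0.    ,  1.    ]])}
```

View pics/scene0.png

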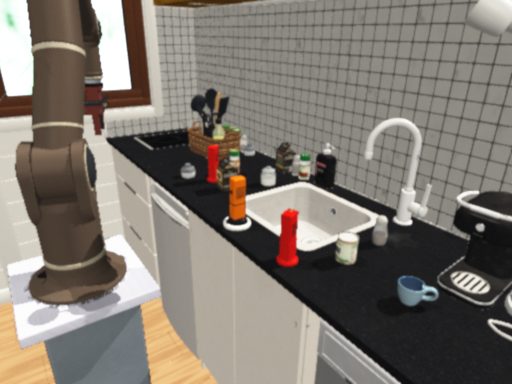

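View pics/top0.png

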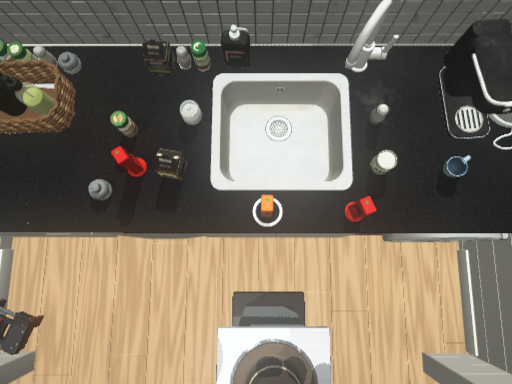

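The scene view shows the orange scanner on the white pad at (238,200), red look-alikes at (213,165) and (289,238), the carton at (227,175), and the tin at (347,248). In the top view they are: scanner (267,205), reds (130,162) and (361,209), carton (170,163), a second carton by the wall (158,55), and the tin (384,161). The carton at (170,163), left of the sink, fits the description. I'll measure it and check it in an enlarged crop.

```bash
cat > h.py <<'E'
import numpy as np, cv2
from scipy.spatial.transform import Rotation as R
from plant import ctrl
np.set_printoptions(precision=4,suppress=True)
def cloud(d,m,T=None):
    T=np.array(m['T'] if T is None else T); v,u=np.mgrid[:384,:512]
    P=np.stack([(u-m['cx'])/m['fx']*d,-(v-m['cy'])/m['fy']*d,-d],-1)
    return P@T[:3,:3].T+T[:3,3]
def ray(uv,m,z,T=None):   # pixel ray onto plane z
    T=np.array(m['T'] if T is None else T); uv=np.atleast_2d(uv).astype(float)
    D=np.stack([(uv[:,0]-m['cx'])/m['fx'],-(uv[:,1]-m['cy'])/m['fy'],-np.ones(len(uv))],-1)@T[:3,:3].T
    return T[:3,3]+D*((z-T[2,3])/D[:,2])[:,None]
def tool(s):
    T=np.eye(4);T[:3,:3]=R.from_euler('xyz',s['eef_rot']).as_matrix();T[:3,3]=s['tcp_pos'];return T
def rect(P):
    r=cv2.minAreaRect((P[:,:2]*1000).astype(np.float32)); return r
E
python3 - <<'E'
from h import *
for n in('scene','top'):
    f=np.load(f'pics/{n}0.npz');p,d=f['p'],f['d'];m=ctrl.camera_model(n);C=cloud(d,m)
    hsv=cv2.cvtColor(p,cv2.COLOR_RGB2HSV)
    org=(hsv[...,0]>8)&(hsv[...,0]<20)&(hsv[...,1]>180)&(hsv[...,2]>120)&(d>0)&(C[...,2]>0.02)&(C[...,2]<.2)&(np.hypot(C[...,0]-.5,C[...,1])<.15)
    P=C[org]; print(n,'orange',len(P),P.min(0),P.max(0))
    t=P[P[:,2]>0.157]; print(' top',len(t),t.mean(0),rect(t))
    ys,xs=np.nonzero(org); print(' px',xs.min(),xs.max(),ys.min(),ys.max())
    uv=(170,163) if n=='top' else (227,175)
    c0=C[uv[1],uv[0]];print(' c0',c0)
    k=(abs(C[...,2]-.132)<.012)&(np.hypot(C[...,0]-c0[0],C[...,1]-c0[1])<.09)
    print(' carton top',k.sum(),C[k].mean(0),rect(C[k]))
    # white ring
    w=(hsv[...,1]<40)&(hsv[...,2]>150)&(abs(C[...,2]-.01)<.012)&(np.hypot(C[...,0]-P[:,0].mean(),C[...,1]-P[:,1].mean())<.07)
    print(' ring',w.sum(),C[w].min(0),C[w].max(0))
    if n=='top':
        ys,xs=np.nonzero(w); e=cv2.fitEllipse(cv2.convexHull(np.stack([xs,ys],1).astype(np.float32)));print(e,ray(e[0],m,.012))
p=np.load('pics/scene0.npz')['p'][...,::-1];q=np.load('pics/top0.npz')['p'][...,::-1]
a=cv2.resize(p[140:240,180:280],(400,400),interpolation=3);b=cv2.resize(q[140:230,100:290][:, :],(0,0),fx=4,fy=4,interpolation=3)[:,:400]
c=cv2.resize(q[190:230,245:290],(400,356));
cv2.imwrite('pics/crop1.png',np.hstack([a,np.vstack([b,np.zeros((40,400,3),np.uint8)])[:400]]))
E
```

```text
scene orange 647 [0.4638 0.0005 0.0249] [0.5108 0.0337 0.1654]
 top 68 [0.4842 0.0151 0.1623] ((487.50872802734375, 17.581192016601562), (47.025146484375, 31.55252456665039), 0.7524338364601135)
 px 230 245 175 219
 c0 [0.5978 0.2681 0.0709]
 carton top 30 [0.6156 0.2969 0.125 ] ((616.636962890625, 298.64471435546875), (66.21150207519531, 15.998335838317871), 79.19483947753906)
 ring 186 [ 0.4379 -0.0297  0.0006] [0.5504 0.0746 0.0165]Traceback (most recent call last):
  File "<stdin>", line 6, in <module>
    return umr_minimum(a, axis, None, out, keepdims, initial, where)
ValueError: zero-size array to reduction operation minimum which has no identity
```

Run:
```python
from h import *
n='top'
f=np.load(f'pics/{n}0.npz');p,d=f['p'],f['d'];m=ctrl.camera_model(n);C=cloud(d,m)
hsv=cv2.cvtColor(p,cv2.COLOR_RGB2HSV)
print(p[198:216:3,267],d[198:216:3,267],C[198:216:3,267])
org=(hsv[...,0]>5)&(hsv[...,0]<22)&(hsv[...,1]>150)&(hsv[...,2]>80); org[:190]=0;org[225:]=0;org[:,:240]=0;org[:,295:]=0
ys,xs=np.nonzero(org);print('px',len(xs),xs.min(),xs.max(),ys.min(),ys.max())
P=C[org];t=P[P[:,2]>.15];print(len(P),len(t),t.mean(0) if len(t) else 0, rect(t) if len(t) else 0)
c0=C[163,170];print(' c0',c0)
k=(abs(C[...,2]-.132)<.012)&(np.hypot(C[...,0]-c0[0],C[...,1]-c0[1])<.09)
print(' carton top',k.sum(),C[k].mean(0),rect(C[k]))
w=(hsv[...,1]<60)&(hsv[...,2]>130);w[:193]=0;w[232:]=0;w[:,:245]=0;w[:,290:]=0
ys,xs=np.nonzero(w);print('ring',len(xs),xs.min(),xs.max(),ys.min(),ys.max())
e=cv2.fitEllipse(cv2.convexHull(np.stack([xs,ys],1).astype(np.float32)));print(e,ray(e[0],m,.012))
p=np.load('pics/scene0.npz')['p'][...,::-1];q=p0=f['p'][...,::-1]
a=cv2.resize(p[140:240,180:280],(400,400),interpolation=3)
b=cv2.resize(q[145:185,110:200],(360,160),interpolation=3);c=cv2.resize(q[190:230,245:290],(360,320),interpolation=3)
cv2.imwrite('pics/crop1.png',np.hstack([cv2.resize(a,(440,480)),np.vstack([b,c])]))
```

```text
[[211 189 108]
 [232 184 102]
 [251 175  91]
 [251 175  89]
 [235 140  77]
 [ 95  73  60]] [0.9462 0.9398 0.9405 0.9382 0.9367 0.9844] [[0.4976 0.0174 0.1606]
 [0.4891 0.0174 0.1656]
 [0.4816 0.0174 0.1636]
 [0.4737 0.0175 0.1645]
 [0.466  0.0175 0.1647]
 [0.4637 0.0168 0.1158]]
px 186 261 272 195 211
186 186 [0.4837 0.0184 0.1619] ((484.9549560546875, 18.59663200378418), (41.3046989440918, 28.41411590576172), 0.03729049488902092)
 c0 [0.6022 0.2839 0.1126]
 carton top 83 [0.6164 0.298  0.1249] ((617.2970581054688, 297.11993408203125), (59.16160583496094, 17.36710548400879), 89.19245147705078)
ring 263 252 282 198 226
((267.12017822265625, 211.15951538085938), (30.15041160583496, 30.51896858215332), 164.39602661132812) [[0.4804 0.0148 0.012 ]]
```

View pics/crop1.png

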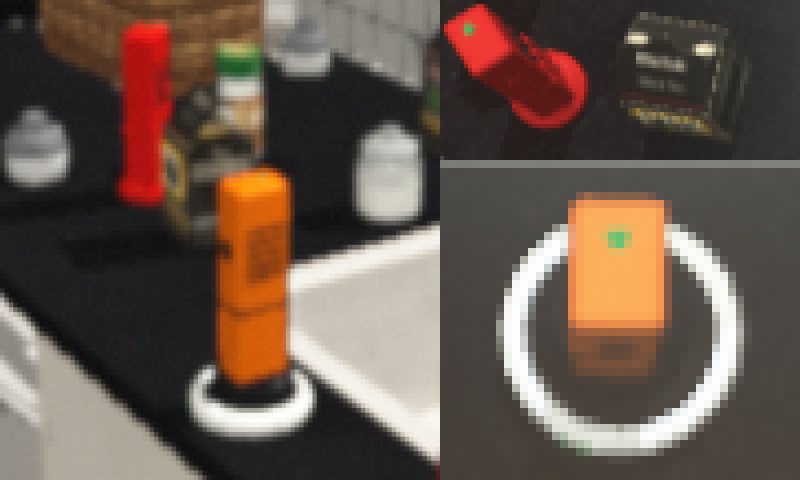

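The orange scanner is the only orange one, and its button (crop 222,250 / 610,348) faces the robot, so it aims along about +x. The carton at scene (227,175) shows a yellow-framed sticker on its robot-side face, so it's the one to scan. The gripper body starts 61 mm behind the grasp point and the scanner's top is 75 mm above its mid. I'll therefore grip from above, about 19 mm over the mid. First I'll move in for a closer wrist view.

```bash
python3 -m inch '0 0 0 0 0 -0.118 100; 0 0 0 0 0 -0.118 100; -0.5 -0.92 0.06 0 0 0 100; -0.5 -0.92 0.06 0 0 0 100; -0.5 -0.92 0.06 0 0 0 100'; python3 -m inch '-0.5 -0.92 0.06 0 0 0 100; -0.5 -0.92 0.06 0 0 0 100; -0.5 -0.92 0.06 0 0 0 100; -0.5 -0.92 0.06 0 0 0 100; -0.5 -0.92 0.06 0 0 0 100';python3 -m inch '-0.5 -0.92 0.06 0 0 0 100; 0 0 0 0 0 0 100; 0 0 0 0 0 0 100'
python3 - <<'E'
from h import *
s=ctrl.state();p,d=ctrl.read_camera('wrist');print(s['time_s'],s['tcp_pos'],s['eef_rot'],s['joint_pos'])
np.savez('pics/w1.npz',p=p,d=d,T=tool(s));cv2.imwrite('pics/w1.png',p[::-1,::-1,::-1])
E
```

```text
time_s: 0.72
tcp_pos: [0.2864, 0.471, 0.2149]
eef_rot: [-3.141, -0.0, -3.141]
force: [0.7, -0.1, -0.5]
gripper_width: 0.088
gripper_force: 0.0
time_s: 1.35
tcp_pos: [0.3866, 0.2871, 0.2032]
eef_rot: [-3.141, -0.0, -3.141]
force: [0.9, -0.6, -0.1]
gripper_width: 0.0876
gripper_force: 0.0
time_s: 1.72
tcp_pos: [0.4059, 0.2522, 0.201]
eef_rot: [3.141, -0.0, -3.141]
force: [-0.5, 0.0, 0.8]
gripper_width: 0.0878
gripper_force: 0.0
1.725 [0.4059 0.2522 0.201 ] [ 3.1413 -0.0004 -3.1406] [-0.7193  0.1812  0.071   1.9729 -0.0158  0.9881  0.931 ]
```

View pics/w1.png

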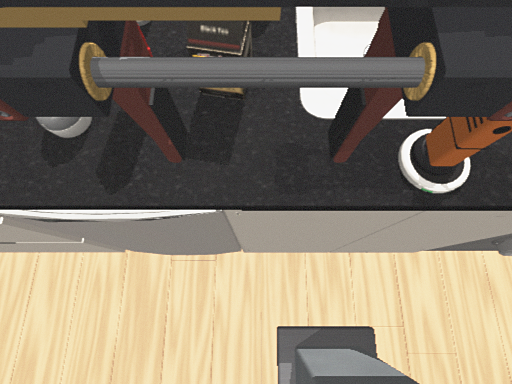

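The wrist view (turned 180°) shows the scanner on its pad at (450,150) and the carton at (220,40). Its sticker at (220,92) is partly hidden by the gripper bar. I'll tilt the tool forward to see the sticker between the fingers.

```bash
python3 -m inch '-0.7 0.55 0 0 0 0 100; -0.7 0.55 0 0 0 0 100; 0 0 0 0 -0.1 0 100; 0 0 0 0 -0.1 0 100; 0 0 0 0 -0.1 0 100';python3 -m inch '0 0 0 0 0 0 100; 0 0 0 0 0 0 100; 0 0 0 0 0 0 100'
python3 - <<'E'
from h import *
s=ctrl.state();p,d=ctrl.read_camera('wrist');print(s['time_s'],s['tcp_pos'],s['eef_rot'],s['qvel'])
np.savez('pics/w2.npz',p=p,d=d,T=tool(s));cv2.imwrite('pics/w2.png',p[::-1,::-1,::-1])
E
```

```text
time_s: 2.4
tcp_pos: [0.4616, 0.2964, 0.2009]
eef_rot: [-3.139, 0.453, -3.139]
force: [0.9, 0.2, 0.4]
gripper_width: 0.0878
gripper_force: 0.0
time_s: 2.78
tcp_pos: [0.4637, 0.2946, 0.2012]
eef_rot: [-3.137, 0.449, 3.14]
force: [-0.1, 0.1, 0.8]
gripper_width: 0.088
gripper_force: 0.0
2.775 [0.4637 0.2946 0.2012] [-3.1373  0.4487  3.1399] [ 0.005  -0.0001 -0.0003  0.0078  0.0129 -0.0055 -0.0199]
```

View pics/w2.png

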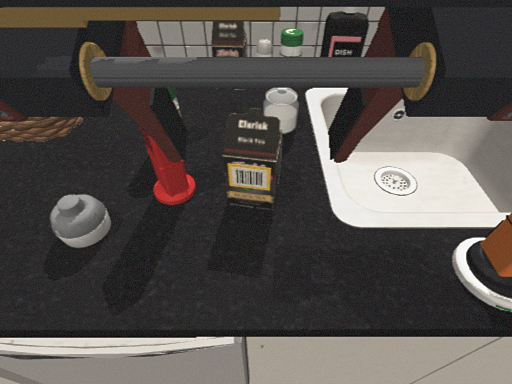

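The sticker with its yellow frame and barcode is clear at (249,179) in the rotated picture, between the fingers. I'll fit its plane and corners.

Run:
```python
from h import *
f=np.load('pics/w2.npz');p,d,T=f['p'],f['d'],f['T'];m=ctrl.camera_model('wrist');Tc=T@np.array(m['T_tool_cam']);C=cloud(d,m,Tc)
hsv=cv2.cvtColor(p,cv2.COLOR_RGB2HSV)
y=(hsv[...,0]>15)&(hsv[...,0]<32)&(hsv[...,1]>110)&(hsv[...,2]>120)
box=np.zeros_like(y);box[383-205:383-150,511-290:511-210]=1;y&=box
n,l,st,_=cv2.connectedComponentsWithStats(y.astype(np.uint8));i=1+st[1:,4].argmax();print(st[1:])
ys,xs=np.nonzero(l==i);h=cv2.convexHull(np.stack([xs,ys],1).astype(np.int32))
q=cv2.approxPolyN(h.astype(np.float32),4).reshape(-1,2) if hasattr(cv2,'approxPolyN') else cv2.boxPoints(cv2.minAreaRect(h))
print(q)
M=np.zeros(y.shape,np.uint8);cv2.fillPoly(M,[h],1)
P=C[(M>0)&(d>0)];c=P.mean(0);print('mean depth pts',len(P),c)
for _ in range(3):
    u,sv,vt=np.linalg.svd(P-P.mean(0),full_matrices=False);r=(P-P.mean(0))@vt[2];P=P[abs(r)<2.5*r.std()]
nrm=vt[2]*-np.sign(vt[2][0]);c=P.mean(0);print('n',nrm,'yaw',np.degrees(np.arctan2(nrm[1],nrm[0])),'rms',r.std())
def rp(uv,c,n):
    D=np.stack([(uv[:,0]-m['cx'])/m['fx'],-(uv[:,1]-m['cy'])/m['fy'],-np.ones(len(uv))],-1)@Tc[:3,:3].T
    o=Tc[:3,3];return o+D*(((c-o)@n)/(D@n))[:,None]
for nn in (nrm,np.array([nrm[0],nrm[1],0])/np.hypot(*nrm[:2])):
    W=rp(q.astype(float),c,nn);print(W,'centre',W.mean(0),'sides',np.linalg.norm(W-np.roll(W,1,0),axis=1))
# carton top
c0=W.mean(0);k=(abs(C[...,2]-.132)<.006)&(np.hypot(C[...,0]-c0[0]-.034,C[...,1]-c0[1])<.07)
print('top',k.sum(),rect(C[k]),C[k].mean(0))
# worktop z check
k=(np.hypot(C[...,0]-.5,C[...,1]-.28)<.03)&(d>0);print('table z',np.median(C[k][:,2]))
```

```text
[[240 182  44  11 212]
 [241 193  43  28 320]]
[[240.1297 215.4434]
 [242.0099 192.8812]
 [281.8787 197.6654]
 [283.9501 220.4514]]
mean depth pts 997 [0.5796 0.3048 0.0636]
n [-0.9861  0.1663 -0.0037] yaw 170.4290014816419 rms 0.0005902955505916773
[[0.575  0.2787 0.0825]
 [0.5752 0.2795 0.0437]
 [0.5839 0.3309 0.0435]
 [0.5837 0.3308 0.0825]] centre [0.5795 0.305  0.063 ] sides [0.0529 0.0389 0.0521 0.039 ]
[[0.575  0.2787 0.0824]
 [0.5752 0.2796 0.0437]
 [0.5838 0.3309 0.0435]
 [0.5838 0.3309 0.0824]] centre [0.5795 0.305  0.063 ] sides [0.0529 0.0387 0.0521 0.0389]
top 139 ((620.296630859375, 297.55706787109375), (52.83912658691406, 9.548421859741211), 81.03751373291016) [0.62   0.2971 0.1283]
table z 0.0003402312462368884
```

The sticker measures 52 x 39 mm and its centre is at z 0.063, which matches the description. Centre is (0.5795, 0.305), normal yaw 170.4°. Now a close look at the scanner.

```bash
python3 -m inch '0 0 0 0 0.096 0 100; 0 0 0 0 0.095 0 100; 0 0 0 0 0.095 0 100; 0.2 -0.87 -0.16 0 0 0 100; 0.2 -0.87 -0.16 0 0 0 100'; python3 -m inch '0.2 -0.87 -0.16 0 0 0 100; 0.2 -0.87 -0.16 0 0 0 100; 0.2 -0.87 -0.16 0 0 0 100; 0.2 -0.87 -0.16 0 0 0 100; 0.2 -0.87 -0.16 0 0 0 100';python3 -m inch '0.2 -0.87 -0.16 0 0 0 100; 0 0 0 0 0 0 100; 0 0 0 0 0 0 100; 0 0 0 0 0 0 100'
cat > look.py <<'E'
import sys
from h import *
n=sys.argv[1];s=ctrl.state();p,d=ctrl.read_camera('wrist');T=tool(s);print(s['time_s'],s['tcp_pos'],s['eef_rot'])
np.savez(f'pics/{n}.npz',p=p,d=d,T=T);cv2.imwrite(f'pics/{n}.png',p[::-1,::-1,::-1])
m=ctrl.camera_model('wrist');Tc=T@np.array(m['T_tool_cam']);C=cloud(d,m,Tc)
hsv=cv2.cvtColor(p,cv2.COLOR_RGB2HSV)
near=np.hypot(C[...,0]-.485,C[...,1]-.017)<.08
org=(hsv[...,0]>5)&(hsv[...,0]<22)&(hsv[...,1]>150)&(hsv[...,2]>80)&near&(d>0)
t=org&(abs(C[...,2]-.162)<.005);r=rect(C[t]);print('top',t.sum(),r,'z',np.median(C[t][:,2]))
ys,xs=np.nonzero(t);h=cv2.convexHull(np.stack([xs,ys],1).astype(np.float32));q=cv2.approxPolyN(h,4).reshape(-1,2)
W=ray(q,m,.162,Tc);print(W[:,:2],'c',W.mean(0),'sides',np.linalg.norm(W-np.roll(W,1,0),axis=1))
E=W-np.roll(W,1,0);print('edge dirs',np.degrees(np.arctan2(E[:,1],E[:,0])))
w=(hsv[...,1]<60)&(hsv[...,2]>130)&near&(abs(C[...,2]-.008)<.014)
ys,xs=np.nonzero(w);h=cv2.convexHull(np.stack([xs,ys],1).astype(np.float32))
W=ray(h.reshape(-1,2),m,.012,Tc);k=W[:,2]>0
(cx,cy),rr=cv2.minEnclosingCircle((W[:,:2]*1000).astype(np.float32));print('ring',w.sum(),cx,cy,rr,'ellipse',cv2.fitEllipse((W[:,:2]*1000).astype(np.float32)))
E
python3 look.py w3
```

```text
time_s: 3.45
tcp_pos: [0.4475, 0.2227, 0.213]
eef_rot: [-3.134, 0.012, 3.136]
force: [-0.1, -0.7, -0.0]
gripper_width: 0.088
gripper_force: 0.0
time_s: 4.08
tcp_pos: [0.4056, 0.0492, 0.2468]
eef_rot: [-3.136, 0.014, 3.136]
force: [0.7, -0.2, 0.2]
gripper_width: 0.0877
gripper_force: 0.0
time_s: 4.58
tcp_pos: [0.3974, 0.0166, 0.2527]
eef_rot: [-3.135, 0.014, 3.139]
force: [-0.9, 0.2, 0.3]
gripper_width: 0.0878
gripper_force: 0.0
4.575 [0.3974 0.0166 0.2527] [-3.1347  0.0135  3.1386]
top 781 ((485.13568115234375, 21.763050079345703), (29.8857479095459, 41.74321365356445), 89.30860900878906) z 0.1617517898371117
[[0.5049 0.0364]
 [0.505  0.0066]
 [0.462  0.0072]
 [0.4619 0.0357]] c [0.4835 0.0215 0.162 ] sides [0.043  0.0298 0.0431 0.0285]
edge dirs [  0.9796 -89.8177 179.2161  90.1003]
ring 1065 499.2815246582031 17.031896591186523 64.28031158447266 ellipse ((501.9820556640625, 17.73411750793457), (109.27261352539062, 130.96153259277344), 89.45311737060547)
```

View pics/w3.png

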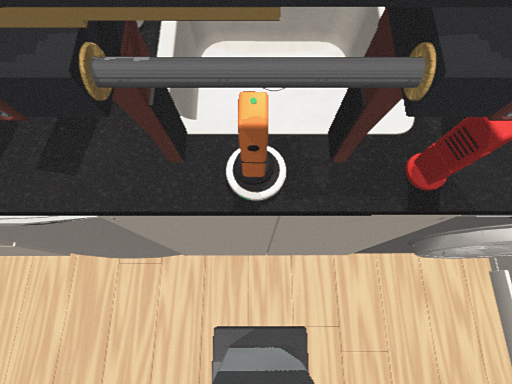

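The wrist view shows the scanner top at (254,105), its button at (253,148) facing the robot, and the white ring centred at (256,172). The ring mask leaked into the sink, so I'll refine it.

```bash
cat > ring.py <<'E'
import sys
from h import *
f=np.load(f'pics/{sys.argv[1]}.npz');p,d,T=f['p'],f['d'],f['T'];m=ctrl.camera_model('wrist');Tc=T@np.array(m['T_tool_cam']);C=cloud(d,m,Tc)
hsv=cv2.cvtColor(p,cv2.COLOR_RGB2HSV)
w=(hsv[...,1]<70)&(hsv[...,2]>130)&(np.hypot(C[...,0]-.48,C[...,1]-.017)<.056)
n,l,st,ct=cv2.connectedComponentsWithStats(w.astype(np.uint8));i=1+st[1:,4].argmax()
print(st[i],[int(a) for a in sorted(st[1:,4])][-3:])
ys,xs=np.nonzero(w&(C[...,2]>.002)&(C[...,2]<.02));W=ray(np.stack([xs,ys],1),m,.012,Tc)[:,:2]*1000
h=cv2.convexHull(W.astype(np.float32));print('enc',cv2.minEnclosingCircle(h),cv2.fitEllipse(h))
# circle through outer rim at z=.012, far side (x larger) and lateral only
c=np.array([480.,17.])
from scipy.optimize import least_squares
a=h.reshape(-1,2);a=a[(a[:,0]>c[0]-15)]
print('fit',least_squares(lambda v:np.hypot(a[:,0]-v[0],a[:,1]-v[1])-v[2],[480,17,45],loss='soft_l1').x)
E
python3 ring.py w3
```

```text
[ 234  129   43   39 1225] [42, 927, 1225]
enc ((479.9754638671875, 17.527973175048828), 45.22224807739258) ((480.2789306640625, 17.567703247070312), (88.37074279785156, 90.0303955078125), 82.91218566894531)
fit [480.7688  17.5029  44.2577]
```

Pad centre is about (0.480, 0.0175) with radius 45 mm, as specified. The scanner axis is about (0.484, 0.020) with yaw ≈ 0. I'll level the tool, move over the scanner and descend.

```bash
python3 -m inch '-0.72 0.025 0 -0.0044 0.0086 0 100; -0.72 0.025 0 0 0 0 100; -0.72 0.025 0 0 0 0 100; 0 0 0 0 0 0 100; 0 0 0 0 0 0 100'; python3 -m inch '0 0 0.6 0 0 0 100; 0 0 0.6 0 0 0 100; 0 0 0.6 0 0 0 100; 0 0 0 0 0 0 100; 0 0 0 0 0 0 100'
```

```text
time_s: 5.25
tcp_pos: [0.4828, 0.0187, 0.2527]
eef_rot: [-3.141, -0.001, 3.138]
force: [0.0, 0.5, -0.5]
gripper_width: 0.0876
gripper_force: 0.0
time_s: 5.88
tcp_pos: [0.4837, 0.0185, 0.1821]
eef_rot: [3.141, 0.001, 3.138]
force: [0.0, -0.6, 0.6]
gripper_width: 0.0882
gripper_force: 0.0
```

```bash
python3 -m inch '0 0.01 0.77 0 0 0 100; 0 0.01 0.77 0 0 0 100; 0 0 0.76 0 0 0 100; 0 0 0 0 0 0 100; 0 0 0 0 0 0 100'; python3 -m inch '0 0 0 0 0 0 20; 0 0 0 0 0 0 20; 0 0 0 0 0 0 20; 0 0 0 0 0 0 20; 0 0 0 0 0 0 20'; python3 -m inch '0 0 0 0 0 0 20; 0 0 0 0 0 0 20; 0 0 0 0 0 0 20'
```

```text
time_s: 6.5
tcp_pos: [0.4845, 0.0192, 0.0906]
eef_rot: [3.141, 0.002, 3.137]
force: [0.1, -0.5, 0.2]
gripper_width: 0.0881
gripper_force: 0.0
time_s: 7.12
tcp_pos: [0.4836, 0.0192, 0.0892]
eef_rot: [-3.141, 0.0, 3.137]
force: [-0.1, -0.1, -0.2]
gripper_width: 0.0412
gripper_force: 0.0
time_s: 7.5
tcp_pos: [0.4834, 0.0192, 0.089]
eef_rot: [-3.141, -0.0, 3.137]
force: [-0.4, 0.4, -2.1]
gripper_width: 0.0322
gripper_force: 30.0
```

The grip is good: width 32.2 mm, force 30 N. I'll lift, carry it to the carton and turn -9.6°.

```bash
python3 -m inch '0 0 -0.4 0 0 0 20; 0 0 -0.6 0 0 0 20; 0 0 0 0 0 0 20; 0 0.3 0 0 0 0 20; 0 0.6 0 0 0 0 20'; python3 -m inch '0.02 0.7 0 0 0 0 20; 0.02 0.7 0 0 0 0 20; 0.02 0.7 0 0 0 0 20; 0.02 0.7 0 0 0 0 20; 0.02 0.7 0 0 0 0 20';python3 -m inch '0.02 0.7 0 0 0 0 20; 0 0.7 0 0 0 0 20; 0 0.7 0 0 0 0 20; 0 0.5 0 0 0 0 20; 0 0.25 0 0 0 0 20';python3 -m inch '0 0 0 0 0 0.053 20; 0 0 0 0 0 0.053 20; 0 0 0 0 0 0 20; 0 0 0 0 0 0 20'
```

```text
time_s: 8.12
tcp_pos: [0.4832, 0.0555, 0.1285]
eef_rot: [-3.141, -0.001, 3.136]
force: [-0.1, 0.5, -2.9]
gripper_width: 0.0319
gripper_force: 30.0
time_s: 8.75
tcp_pos: [0.4793, 0.1969, 0.1281]
eef_rot: [-3.141, -0.001, 3.138]
force: [0.1, 0.5, -2.3]
gripper_width: 0.0319
gripper_force: 30.0
time_s: 9.38
tcp_pos: [0.4793, 0.3104, 0.1284]
eef_rot: [-3.141, -0.001, 3.139]
force: [0.4, -0.3, -1.8]
gripper_width: 0.0318
gripper_force: 30.0
time_s: 9.88
tcp_pos: [0.48, 0.3088, 0.1291]
eef_rot: [-3.141, 0.0, 2.972]
force: [0.2, -0.3, -2.2]
gripper_width: 0.0323
gripper_force: 30.0
```

Run:
```python
from h import *
for n in ('scene','top','wrist'):
    s=ctrl.state();p,d=ctrl.read_camera(n);np.savez(f'pics/{n}2.npz',p=p,d=d,T=tool(s))
    cv2.imwrite(f'pics/{n}2.png',p[:,:,::-1] if n!='wrist' else p[::-1,::-1,::-1])
print(s['tcp_pos'],s['eef_rot'],s['force'])
a=cv2.imread('pics/scene2.png')[120:250,170:300];b=cv2.imread('pics/wrist2.png')
cv2.imwrite('pics/c2.png',np.hstack([cv2.resize(a,(384,384),interpolation=3),b[:,56:456]]))
```

```text
[0.48   0.309  0.1291] [-3.1414  0.0003  2.9717] [ 0.1025  0.1647 -3.2589]
```

View pics/c2.png

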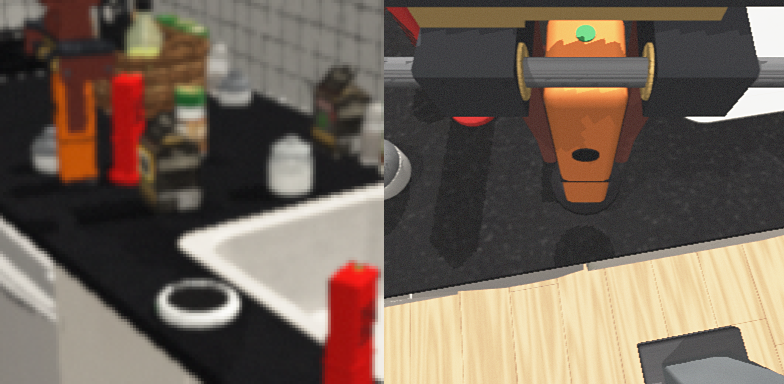

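The scanner hangs upright in the gripper (rotated wrist view, 585,120) with the button facing the robot, and the pad is empty. I'll lower it to the sticker's height and hold.

```bash
python3 -m inch '0.05 0.16 0.38 0 0 0 20; 0.04 0.15 0.37 0 0 0 20; 0 0 0 0 0 0 20; 0 0 0 0 0 0 20; 0 0 0 0 0 0 20'
python3 - <<'E'
from h import *
s=ctrl.state();print(s['tcp_pos'],s['eef_rot'],s['gripper_force'])
t=np.array([.4785,.322,.099])-s['tcp_pos'];print('tool units left',tool(s)[:3,:3].T@t/.04)
# held scanner's depth points, top view: orange ; carton moved?
for n in('scene','top'):
    p,d=ctrl.read_camera(n);np.savez(f'pics/{n}3.npz',p=p,d=d);m=ctrl.camera_model(n);C=cloud(d,m)
    f=np.load(f'pics/{n}0.npz');C0=cloud(f['d'],m)
    hsv=cv2.cvtColor(p,cv2.COLOR_RGB2HSV)
    k=(hsv[...,0]>5)&(hsv[...,0]<22)&(hsv[...,1]>150)&(hsv[...,2]>80)&(np.hypot(C[...,0]-.48,C[...,1]-.32)<.06)&(d>0);P=C[k]
    print(n,'orange',len(P),P.min(0) if len(P) else 0,P.max(0) if len(P) else 0)
    w=(hsv[...,1]<70)&(hsv[...,2]>130)&(np.hypot(C[...,0]-.48,C[...,1]-.017)<.06)&(C[...,2]>-.01)&(C[...,2]<.03)
    q,l,st,_=cv2.connectedComponentsWithStats(w.astype(np.uint8));i=1+st[1:,4].argmax();ys,xs=np.nonzero(l==i)
    W=ray(np.stack([xs,ys],1),m,.012)[:,:2]*1000;h=cv2.convexHull(W.astype(np.float32));print('ring',cv2.minEnclosingCircle(h),cv2.fitEllipse(h))
E
```

```text
time_s: 10.65
tcp_pos: [0.4789, 0.322, 0.0995]
eef_rot: [3.141, 0.001, 2.971]
force: [0.2, -0.4, -1.7]
gripper_width: 0.0319
gripper_force: 30.0
[0.4789 0.322  0.0995] [3.1414 0.0009 2.9706] 29.997399151325226
tool units left [ 0.01   -0.0006  0.0115]
scene orange 353 [0.4467 0.2768 0.0348] [0.5104 0.3386 0.2477]
ring ((477.19830322265625, 7.380955696105957), 53.34823989868164) ((477.9942626953125, 9.026671409606934), (91.29307556152344, 110.89935302734375), 150.05410766601562)
top orange 4 [0.4901 0.3016 0.0761] [0.4984 0.3022 0.0784]
ring ((480.9472351074219, 14.957087516784668), 45.36136245727539) ((480.9435729980469, 14.852503776550293), (89.23802185058594, 89.7840576171875), 102.01616668701172)
```

At the scan pose within 0.5 mm and with no contact force. Holding steady.

```bash
for i in 1 2 3; do :; done; python3 -m inch '0 0 0 0 0 0 20; 0 0 0 0 0 0 20; 0 0 0 0 0 0 20; 0 0 0 0 0 0 20; 0 0 0 0 0 0 20'; python3 -m inch '0 0 0 0 0 0 20; 0 0 0 0 0 0 20; 0 0 0 0 0 0 20; 0 0 0 0 0 0 20; 0 0 0 0 0 0 20'; python3 -m inch '0 0 0 0 0 0 20; 0 0 0 0 0 0 20; 0 0 0 0 0 0 20; 0 0 0 0 0 0 20; 0 0 0 0 0 0 20'
python3 - <<'E'
from h import *
s=ctrl.state();p,d=ctrl.read_camera('scene');cv2.imwrite('pics/s4.png',cv2.resize(p[140:240,170:280,::-1],(550,500),interpolation=3));print(s['qvel'],s['tcp_pos'],s['eef_rot'])
E
```

```text
time_s: 11.38
tcp_pos: [0.4786, 0.322, 0.0991]
eef_rot: [-3.141, 0.0, 2.971]
force: [-0.2, 0.3, -1.8]
gripper_width: 0.0317
gripper_force: 30.0
time_s: 12.0
tcp_pos: [0.4786, 0.322, 0.0991]
eef_rot: [-3.141, 0.0, 2.971]
force: [-0.1, 0.2, -2.8]
gripper_width: 0.032
gripper_force: 30.0
time_s: 12.62
tcp_pos: [0.4786, 0.322, 0.0991]
eef_rot: [-3.141, 0.0, 2.971]
force: [0.3, -0.6, -2.5]
gripper_width: 0.0321
gripper_force: 30.0
[-0.0003  0.0016  0.0011 -0.0001 -0.0002  0.0012  0.0002] [0.4786 0.322  0.0991] [-3.1415  0.0004  2.9709]
```

View pics/s4.png

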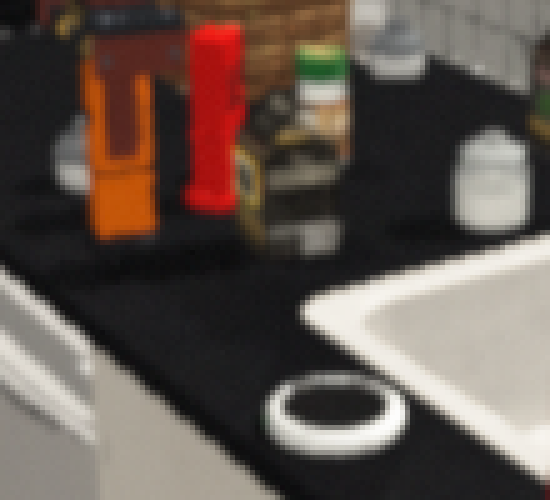

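The picture shows the scanner upright at (125,150), facing the sticker at (245,180), with the carton unmoved and a clear gap between them. The hold lasted 2 s. Now back to the pad.

```bash
python3 -m inch '0 0 -0.35 0 0 0 20; 0 0 -0.4 0 0 0 20; 0 0 0 0 0 -0.053 20; 0 0 0 0 0 -0.053 20; 0 0 0 0 0 0 20'; python3 -m inch '0 -0.3 0 0 0 0 20; 0 -0.6 0 0 0 0 20; 0 -0.75 0 0 0 0 20; 0 -0.75 0 0 0 0 20; 0 -0.75 0 0 0 0 20'; python3 -m inch '0 -0.75 0 0 0 0 20; 0 -0.75 0 0 0 0 20; 0 -0.75 0 0 0 0 20; 0 -0.75 0 0 0 0 20; 0 -0.75 0 0 0 0 20'; python3 -m inch '0 -0.5 0 0 0 0 20; 0 -0.25 0 0 0 0 20; 0 0 0 0 0 0 20; 0 0 0 0 0 0 20; 0 0 0 0 0 0 20'
python3 - <<'E'
from h import *
s=ctrl.state();print(s['tcp_pos'],s['eef_rot'])
print('units',tool(s)[:3,:3].T@(np.array([.480,.0152,.129])-s['tcp_pos'])/.04)
# relative offset scanner top vs ring in the top view at start
m=ctrl.camera_model('top');f=np.load('pics/top0.npz');hsv=cv2.cvtColor(f['p'],cv2.COLOR_RGB2HSV)
C=cloud(f['d'],m)
o=(hsv[...,0]>5)&(hsv[...,0]<22)&(hsv[...,1]>150)&(hsv[...,2]>200);o[:190]=0;o[225:]=0;o[:,:240]=0;o[:,295:]=0
ys,xs=np.nonzero(o);print(xs.min(),xs.max(),ys.min(),ys.max());print(ray([[xs.min()-.5,ys.min()-.5],[xs.max()+.5,ys.max()+.5]],m,.162))
E
```

```text
time_s: 13.3
tcp_pos: [0.479, 0.3223, 0.1304]
eef_rot: [3.141, 0.001, 3.137]
force: [0.0, 0.7, -2.2]
gripper_width: 0.0322
gripper_force: 30.0
time_s: 13.92
tcp_pos: [0.4777, 0.193, 0.1292]
eef_rot: [-3.141, 0.0, 3.135]
force: [-0.3, -0.2, -2.6]
gripper_width: 0.0322
gripper_force: 30.0
time_s: 14.55
tcp_pos: [0.4765, 0.0433, 0.1294]
eef_rot: [-3.141, 0.0, 3.135]
force: [-0.1, 1.1, -3.0]
gripper_width: 0.0319
gripper_force: 30.0
time_s: 15.18
tcp_pos: [0.4772, 0.0168, 0.1291]
eef_rot: [3.142, 0.0, 3.139]
force: [0.3, -0.0, -2.6]
gripper_width: 0.0319
gripper_force: 30.0
[0.4772 0.0168 0.1291] [3.1416 0.0002 3.1387]
units [-0.0695 -0.0407  0.0035]
261 272 195 210
[[0.5065 0.0341 0.162 ]
 [0.4651 0.0034 0.162 ]]
```

```bash
python3 -m inch '-0.057 -0.038 0.2 0 0 0 20; 0 0 0.3 0 0 0 20; 0 0 0.3 0 0 0 20; 0 0 0.12 0 0 0 20; 0 0 0 0 0 0 20'; python3 -m inch '0 0 0.05 0 0 0 20; 0 0 0.03 0 0 0 20; 0 0 0 0 0 0 20; 0 0 0 0 0 0 20'
```

```text
time_s: 15.8
tcp_pos: [0.4792, 0.0144, 0.0918]
eef_rot: [-3.141, -0.001, 3.137]
force: [-0.2, 0.5, -2.5]
gripper_width: 0.0318
gripper_force: 30.0
time_s: 16.3
tcp_pos: [0.4797, 0.0145, 0.0893]
eef_rot: [-3.141, 0.001, 3.137]
force: [0.3, -0.3, -1.9]
gripper_width: 0.0321
gripper_force: 30.0
```

```bash
python3 -m inch '0 0.01 0.015 0 0 0 20; 0 0 0 0 0 0 20; 0 0 0 0 0 0 20'; python3 -m inch '0 0 0.015 0 0 0 20; 0 0 0 0 0 0 20; 0 0 0 0 0 0 20'
```

```text
time_s: 16.68
tcp_pos: [0.4798, 0.0147, 0.089]
eef_rot: [-3.141, 0.001, 3.137]
force: [-0.9, -1.7, 6.2]
gripper_width: 0.032
gripper_force: 30.0
time_s: 17.05
tcp_pos: [0.4798, 0.0147, 0.089]
eef_rot: [3.141, 0.001, 3.137]
force: [-4.3, -0.4, 13.5]
gripper_width: 0.0323
gripper_force: 30.0
```

It's standing on the pad. I'll ease the press, open, rise straight up and back off to look.

```bash
python3 -m inch '0 0 -0.018 0 0 0 20; 0 0 0 0 0 0 20; 0 0 0 0 0 0 100; 0 0 0 0 0 0 100; 0 0 0 0 0 0 100'; python3 -m inch '0 0 0 0 0 0 100; 0 0 0 0 0 0 100; 0 0 0 0 0 0 100'; python3 -m inch '0 0 -0.4 0 0 0 100; 0 0 -0.9 0 0 0 100; 0 0 -0.9 0 0 0 100; 0 0 -0.9 0 0 0 100; 0 0 -0.95 0 0 0 100'; python3 -m inch '0.7 0 0 0 0 0 100; 0.7 0 0 0 0 0 100; 0.7 0 0 0 0 0 100; 0 0 0 0 0 0 100; 0 0 0 0 0 0 100'
python3 look.py w5; python3 ring.py w5
python3 - <<'E'
from h import *
p,d=ctrl.read_camera('scene');q,_=ctrl.read_camera('top');w=cv2.imread('pics/w5.png')
a=cv2.resize(p[140:260,180:300,::-1],(384,384),interpolation=3)
cv2.imwrite('pics/c5.png',np.hstack([a,cv2.resize(w[80:220,186:326],(384,384),interpolation=3)]))
E
```

```text
time_s: 17.68
tcp_pos: [0.4796, 0.015, 0.0886]
eef_rot: [-3.141, 0.0, 3.138]
force: [0.3, -0.6, -0.2]
gripper_width: 0.0588
gripper_force: 0.0
time_s: 18.05
tcp_pos: [0.4796, 0.0149, 0.0887]
eef_rot: [-3.141, 0.0, 3.137]
force: [0.1, -0.6, 0.3]
gripper_width: 0.0863
gripper_force: 0.0
time_s: 18.68
tcp_pos: [0.4792, 0.0149, 0.2519]
eef_rot: [-3.141, 0.0, 3.137]
force: [0.7, 0.3, -0.0]
gripper_width: 0.0876
gripper_force: 0.0
time_s: 19.3
tcp_pos: [0.3963, 0.0154, 0.251]
eef_rot: [3.141, 0.002, 3.138]
force: [0.5, -0.3, 0.1]
gripper_width: 0.0878
gripper_force: 0.0
19.3 [0.3963 0.0154 0.251 ] [3.1414 0.0015 3.1375]
top 845 ((480.8802185058594, 16.30743408203125), (30.04864501953125, 41.15432357788086), 88.83080291748047) z 0.16180163260423547
[[0.5006 0.0303]
 [0.5005 0.001 ]
 [0.4583 0.0019]
 [0.4584 0.0317]] c [0.4795 0.0162 0.162 ] sides [0.0423 0.0292 0.0423 0.0299]
edge dirs [ -1.9906 -90.1836 178.8894  89.8039]
ring 1060 499.260986328125 16.734678268432617 64.27197265625 ellipse ((502.87225341796875, 17.053241729736328), (105.54804229736328, 133.84075927734375), 87.76451873779297)
[ 234  132   42   39 1206] [39, 922, 1206]
enc ((479.8853454589844, 17.354753494262695), 45.018287658691406) ((480.07061767578125, 17.16677474975586), (88.13114929199219, 89.66187286376953), 78.0950927734375)
fit [480.5476  17.0948  44.1258]
```

View pics/c5.png

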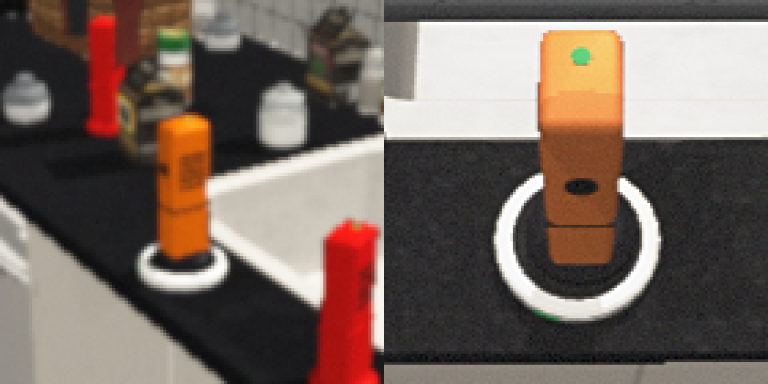

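The scanner stands upright on the pad: the right half shows it at (580,150) inside the ring centred at (578,243). Its axis, (0.4795, 0.0162), is within about 1 mm of the pad centre, (0.480, 0.0172). The gripper is clear, so I'm handing in.

```bash
python3 -c "
from plant import ctrl
print(ctrl.hand_in())"
```

```text
the job is handed in; nothing more can be done
None
```

I aimed the scanner at the yellow-framed sticker from about 8 cm, held it upright and still there for 2 s, stood it back within about 1 mm of the pad's centre and let go, and handed the job in at 19 s with no verdict shown.

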